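# Lock a hold-down finger with its T-key

### The arm

A 7-joint arm with a two-finger parallel gripper is mounted at the origin on a cart in front of the work surface, level with it; the furniture and walls round the work are solid. World frame = base frame: x ahead of the robot, y to its left, z up, the work surface at z = 0. Lengths are in mm, angles in rad, forces in N, time in s.
With the tool pointing down it reaches from about 400 to 875 mm from the base axis. Payload 4.4 kg.
Tool frame: the origin (TCP) lies midway between the tips of the shut fingers; the grasp point (between the pads) lies ctrl.tcp_to_grasp behind it (ctrl.tcp_to_grasp is the distance from the TCP to the grasp point, in mm); z points along the fingers, y is the line along which they close (so a half turn about z gives the same grasp; the last joint's range is limited). The gripper opens to 85 mm and grips with 20 to 120 N. Pads are 22 mm wide; open, the fingers measure 114 mm over their backs; the gripper's body (76 mm by 85 mm) begins 54 mm behind the grasp point. The pads swing forward as they close: fully open they stand 13 mm farther back than shut.
Start: joints at [-1.204, 0.628, 0.038, 1.517, -0.027, 0.996, -0.02], TCP at [272.598, 590.092, 231.313] pointing down, gripper open.
Joint ranges: [-3.06, 3.06], [-0.37, 2.12], [-1.25, 1.32], [0.18, 2.47], [-1.1, 4.24], [0.23, 1.98], [-2.94, 2.94]. Speed limits (rad/s): [2.57, 2.57, 3.14, 3.14, 3.14, 3.14, 3.14].

### API

Orientations are given as [roll, pitch, yaw] about the fixed x, y, z axes, in that order (R = Rz(yaw) Ry(pitch) Rx(roll)).
In Python, from cell import ctrl, get_image, get_calibration, workorder, boxes_of, place_of gives the robot as it stands.
- The arm moves only by the tool play_rows, never from a script. Its argument "series" is a list that holds one entry, the list of rows, each a list of 7 numbers: the shift along the world's x, y, z in cm, then the turn, a rotation vector about the world's x, y, z in degrees, then the closure, from 0 (fully open) to 1 (shut). A call has 1 to 20 rows; each row shifts and turns the commanded pose from where the row before left it; what a row does not reach is not made up. A row lasts 1/8 s, in which the tool goes at most 62.5 mm and 10.7 degrees, less where a joint would pass 70% of its speed; a pose out of reach is approached as far as the arm can. A call with a gripper value outside its range is refused whole. The fingers move at their own pace and stop on an object; the grip force is fixed at half the most. Time passes only in rows, so rows that do not move let the fingers close. It gives the time, the measured TCP pose, the force, the opening and the grip force at its end, in the units of the state.
- ctrl.read_state(): the state, without advancing time (a new reading comes with each control period).
- get_image(name): name is "side" or "top"; returns (picture, depth): 400x640x3 uint8, red, green, blue; 400x640 float32, mm along the optical axis (not along the pixel's ray), 0 where there is no reading.
- get_calibration(name): a dict with "K" (3x3 intrinsics, pixels), "R" (3x3) and "t" (3): a world point X has camera coordinates R X + t. Camera axes: x right, y down, z forward; pixel columns grow to the right and rows downward; lengths in mm; the calibration is good to about 2 mm. A picture is of the moment at which its call begins. get_calibration takes no time and is no camera call.
- workorder.finish_job(): hands the job in; it is judged then, once.
Trained networks look in the newest picture that a camera, given by its name, has taken for a name from the list of things; names that differ only in an ending like _2 or _b are one class to them, and where a whole thing is asked for, a point or a joint stands for the part that bears it (a point fixed in the world has none). Each returns a list of dicts, best first, with "p" (0 to 1); they miss things now and then, are a little off and sometimes report something else, mostly with a low value. They report only what shows in the picture. A call takes as long as a camera call. They do not tell look-alikes from the thing itself.
- boxes_of(target, camera): "pixel" ([column, row] in pixels, amid what is visible of it).
- place_of(target, camera): "pixel" ([column, row] in pixels: a listed point, or the origin of a listed thing).
The state is a dict: "clock": time; "qpos": joint angles; "qd": joint speeds; "tau": joint torques, N m; "eef_pos": TCP position; "tool_rot": TCP orientation; "force": force on the tool from outside, world axes, zero at the start; "torque": the same for the moment, N m; "width": finger opening in mm; "gripper_force": force on a finger pad.
Only numpy, scipy, OpenCV 4.12 (cv2) and the standard library are available. Lean on these libraries where they do the work, as an engineer would, in place of code of your own. Each camera call takes 0.05 s, during which the arm holds its last target. There are 200 camera calls.

### The job

The T-handled key stands loosely in the hold-down station with its blade not yet in the slot. Press it down while turning it until it drops into the slot, then turn the key clockwise (seen from above) to the stop, so that the steel finger swings fully over the board. Work the finger only through the key, leave the key standing fully down in the slot, let go of it, and leave the board, pencil and sanding block where they lie.

Things in the scene. Friction and masses are not known exactly. Their poses are not given: they have to be found in the camera images.
- station: Dark steel hold-down station fixed to the desk; foot plate 116 x 80 x 8 mm, and over it a cap block 68 x 68 mm with a vertical round guide bore of 23.4 mm diameter; cap top 78 mm above the desk. Origin on the desk on the bore's axis, z up. Walls stand on its +x and -y sides; the board lies on its +y side.
- t_key: Loose steel T-handled key, 0.25 kg, upright in the guide bore. Origin at the centre of the blade's lower end, z up the shank, x along crossbar and blade alike. Blade 20 wide (x) x 6 thick x 15 mm long; round shank 22 mm; crossbar 84 long (x) x 12 thick (y) x 18 mm high, centre 87 mm above the origin. At the start its lower end stands on the rotor's face, 36 mm above the desk.
- finger_turn (a joint): Turn of the steel rotor in the station about the bore's axis, rad; grows clockwise seen from above, from 0 (finger points to the station's -x) to the stop at 1.571 (finger points to the station's +y, over the board). Stays where it is left; takes about 0.25 N m to turn.
- rotor: The rotor with its steel finger, which sticks out under the cap: finger 16 mm wide, 8 mm thick, its tip 86 mm from the bore's axis, its underside (with a round pad near the tip) 21 mm above the desk. Origin on the desk on the bore's axis; the finger points along its own -x.
- work_board: Brown board 170 x 290 x 19 mm lying flat on the desk beside the station. Origin at the centre of its underside, x along its 170 mm side.
- pencil: Flat red carpenter's pencil, 163 x 17 x 8 mm, lying on the board. Origin at the centre of its underside.
- sanding: Cork sanding block 66 x 112 x 34 mm, lying on the desk behind the station. Origin at the centre of its underside.
- slot (a point): Centre of the slot's mouth in the rotor's top face, 36 mm above the desk, on the bore's axis, hidden by the cap. Slot 23.2 x 9.2 mm, 13 mm deep, in line with the finger: the blade drops in, 13 mm, when the crossbar is in line with the finger within about 0.15 rad, either way round. The key then has about 0.15 rad of play each way.
There are look-alikes about, which are no part of the job. Of the things shaped like the station, the steel one is meant.

How it is judged (in metres and radians):
On the way:
1. the key has dropped into the slot before the finger has been turned more than halfway (z of t_key in the frame of station below 0.0265 m and horizontal distance between t_key and station below 0.006 m and value of joint finger_turn below 0.8 rad), for 0.1 s.
At the end, for the whole second after the job is handed in: The rotor is turned clockwise to within 0.15 rad of its stop, the key stands in the slot within 4.5 mm of fully down, upright within 0.15 rad and at rest, and the board lies within 20 mm of where it was (value of joint finger_turn above 1.42 rad and z of t_key in the frame of station below 0.0275 m and horizontal distance between t_key and station below 0.006 m and angle between t_key's own z axis and vertical below 0.15 rad and linear speed of t_key below 0.02 m/s and distance of work_board from where it was at the start of the episode below 0.02 m); the robot touches nothing.
It fails at once if the robot pushes the finger itself (over 2 N) instead of turning the key (contact force between any of the fingers, the arm and rotor above 2 N).
It fails at once if the board, pencil or sanding block is shifted by more than 30 mm (distance of any of work_board, pencil, sanding from where it was at the start of the episode above 0.03 m).
It also fails if it takes over 48 s, if anything falls off the work surface, if the arm or the gripper's body presses on something with over 40 N, if the wrist force passes 120 N, or if a joint passes its speed limit or range.

## Working session

There is one attempt and no reset: what is moved stays moved. The work goes in short steps, Python scripts to look and compute and a tool call to move; the robot and the scene stay as the last step left them, time stands still between calls to the robot, and variables do not carry over. Pictures are saved under pics/ and viewed, at most 10 in all, crops included, and the job is handed in when it is done.

Besides the shell and the picture viewer there is one more tool, called after ">>>" in YAML: its name, and indented under it one key for each argument. play_rows: Moves the arm, as the interface text tells. Its arguments: {"type":"object","properties":{"series":{"type":"array"}},"required":["series"]}

```bash
ls; mkdir -p pics
python3 - <<'E'
from cell import *
import cv2
for n in("top","side"):
    p,d=get_image(n); cv2.imwrite(f"pics/{n}0.png",p[:,:,::-1])
    for t in("station","t_key","rotor"):
        print(n,t,boxes_of(t,n)[:3],place_of(t,n)[:3])
s=ctrl.read_state();print(s,ctrl.tcp_to_grasp)
E
```

```text
pics
top station [{'pixel': [214.7, 257.8], 'p': 0.96}, {'pixel': [361.8, 213.9], 'p': 0.89}, {'pixel': [426.5, 268.0], 'p': 0.83}] [{'pixel': [366.2, 218.5], 'p': 0.6}, {'pixel': [422.9, 265.0], 'p': 0.56}, {'pixel': [215.0, 257.7], 'p': 0.56}]
top t_key [{'pixel': [366.6, 216.7], 'p': 0.68}] [{'pixel': [363.3, 218.3], 'p': 0.71}]
top rotor [{'pixel': [218.4, 281.9], 'p': 0.68}, {'pixel': [355.2, 244.3], 'p': 0.47}] [{'pixel': [216.5, 251.1], 'p': 0.72}, {'pixel': [418.6, 268.1], 'p': 0.71}]
side station [{'pixel': [253.8, 187.4], 'p': 0.95}, {'pixel': [314.8, 299.2], 'p': 0.9}, {'pixel': [338.4, 242.1], 'p': 0.65}] [{'pixel': [255.4, 195.9], 'p': 0.75}, {'pixel': [334.4, 253.1], 'p': 0.69}, {'pixel': [317.0, 306.7], 'p': 0.57}]
side t_key [{'pixel': [339.5, 205.9], 'p': 0.93}] [{'pixel': [333.7, 252.0], 'p': 0.63}]
side rotor [{'pixel': [310.8, 239.8], 'p': 0.57}, {'pixel': [281.0, 302.7], 'p': 0.54}, {'pixel': [229.7, 192.2], 'p': 0.51}] [{'pixel': [251.0, 197.6], 'p': 0.63}]
{'clock': 0.7, 'qpos': array([-1.20380606,  0.62837049,  0.03852822,  1.51738319, -0.02700201,
        0.99635139, -0.02000207]), 'qd': array([-7.84069457e-05, -3.74566476e-04, -2.79601414e-04,  8.18473939e-04,
        6.60542701e-04,  5.53634960e-04, -1.86530930e-03]), 'tau': array([ 1.17579070e-04, -5.63117373e+01,  1.22534350e+00, -1.93747991e+01,
        1.09218364e-02,  1.72035496e-03,  1.11170201e-05]), 'eef_pos': array([272.60669775, 590.08190891, 231.33847181]), 'tool_rot': array([ 3.14158654e+00, -2.31654827e-05,  2.70875177e+00]), 'force': array([ 0.47325419, -0.22915048,  0.15638121]), 'torque': array([0.02750155, 0.03311294, 0.05220869]), 'gripper_force': 0.0, 'width': 85.6413171626824} 18.700000000000003
```

View pics/top0.png

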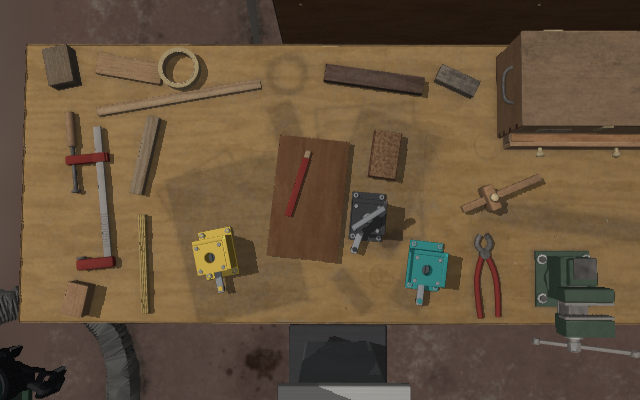

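View pics/side0.png

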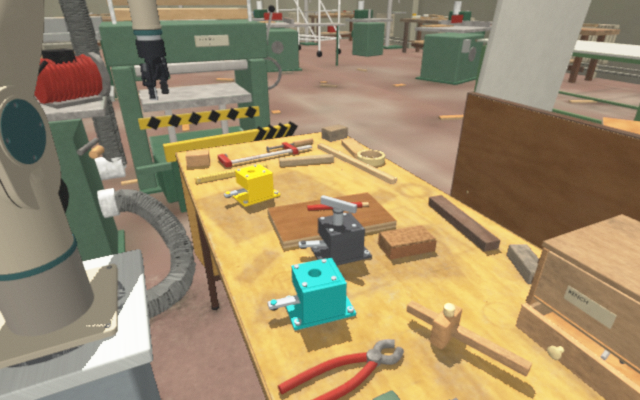

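```bash
cat > h.py <<'E'
from cell import *
import cv2, numpy as np
def cloud(n):
    p,d=get_image(n);c=get_calibration(n);K,R,t=[np.array(c[k]) for k in("K","R","t")]
    v,u=np.mgrid[:400,:640]
    X=np.stack([(u-K[0,2])/K[0,0]*d,(v-K[1,2])/K[1,1]*d,d],-1)
    W=(X-t)@R
    W[d==0]=np.nan
    return p,W
def crop(p,x0,y0,x1,y1,f,name): cv2.imwrite(name,cv2.resize(p[y0:y1,x0:x1,::-1],None,fx=f,fy=f,interpolation=cv2.INTER_CUBIC))
def fit(P):
    (cx,cy),(w,h),a=cv2.minAreaRect(P[:,:2].astype(np.float32))
    m=P[:,:2].mean(0);U,S,V=np.linalg.svd(P[:,:2]-m,full_matrices=False)
    return len(P),"rect",np.round([cx,cy,w,h,a],1),"mean",m.round(1),"pca",np.degrees(np.arctan2(V[0,1],V[0,0])).round(1),"z",np.median(P[:,2]).round(1)
E
python3 - <<'E'
from h import *
for n,b in(("top",(335,180,405,260)),("side",(290,190,375,270))):
    p,W=cloud(n);x0,y0,x1,y1=b
    crop(p,*b,7,f"pics/c_{n}.png")
    P=W[y0:y1,x0:x1].reshape(-1,3);C=p[y0:y1,x0:x1].reshape(-1,3);P_=P
    P=P[~np.isnan(P[:,0])]
    for lo,hi in((112,150),(70,86)):
        Q=P[(P[:,2]>lo)&(P[:,2]<hi)]; print(n,lo,fit(Q))
    print(get_calibration(n)["t"])
    if n=="top":
        for r in range(228,256,2): print(r,W[r,346:372:2,2].round(0), W[r,356,:2].round(0))
E
```

```text
top 112 (246, 'rect', array([547.5, -48. ,  20.6,  82.6,  27.2]), 'mean', array([547.6, -48. ]), 'pca', np.float64(122.7), 'z', np.float64(131.1))
top 70 (923, 'rect', array([553.2, -53.3,  78.3,  77.9,  85.5]), 'mean', array([554.4, -53.2]), 'pca', np.float64(-145.1), 'z', np.float64(78.3))
[  45.51661989  582.4570834  1205.97281603]
228 [  1.  -4.  58. 132. 128. 132. 131.  82.  78.  74.  77.  75.  79.] [527. -21.]
230 [ -1.  -3.  67.  75. 134.  78.  79.  77.  76.  78.  79.  77.  81.] [522. -25.]
232 [-5. -4.  9. 78. 78. 77. 77. 80. 78. 81. 75. 80. 79.] [517. -25.]
234 [ 1.  1.  6. 14. 12. 32. 29. 34. 29.  6. 10.  8. 11.] [512. -27.]
236 [-3. -1. 13. 13. 13. 31. 32. 31. 27. 13.  8.  5.  6.] [507. -27.]
238 [-1.  6.  7. 15.  6. 30. 31. 33.  6.  6.  9. 11.  7.] [503. -27.]
240 [ 1. -2. -1. -0. 27. 34. 32. 28.  7.  9.  7.  8.  6.] [498. -27.]
242 [ 4.  4.  5.  0. 31. 30. 30. 30.  1. -1.  3.  2.  9.] [493. -27.]
244 [-1.  2. -2.  2. 34. 30. 31.  1. -1.  2. -0.  2.  0.] [488. -27.]
246 [-1.  0. -3. 32. 29. 32. 32. -0. -2.  3. -3. -3. -1.] [484. -27.]
248 [-0. -1.  3. 33. 32. 36.  0. -4.  1.  1. -5.  2. -0.] [479. -27.]
250 [ 3.  1.  2. 34. 32. 39.  1.  0.  7.  3.  1. -1. -3.] [475. -27.]
252 [-4. -0.  5. 31. 29. 30. -2. -1.  3. -3. -1. -1.  0.] [470. -27.]
254 [ 3. -3.  1.  3. -0.  1. -0. -1.  3. -1.  2. -1.  2.] [463. -29.]
side 112 (355, 'rect', array([545.2, -52.8,  15.9,  84.4,  32.1]), 'mean', array([545.7, -54.8]), 'pca', np.float64(-56.9), 'z', np.float64(125.9))
side 70 (1143, 'rect', array([ 512.5, -104.3,  231. ,  105.5,   49.6]), 'mean', array([ 512.6, -101.1]), 'pca', np.float64(-136.2), 'z', np.float64(78.1))
[-484.9710589   201.13881586  699.37772755]
```

View pics/c_top.png

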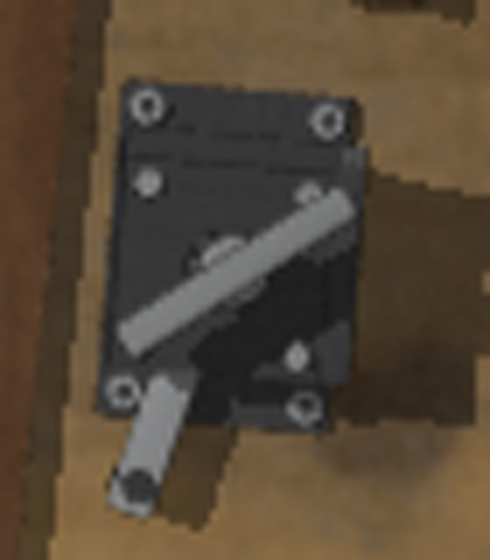

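View pics/c_side.png

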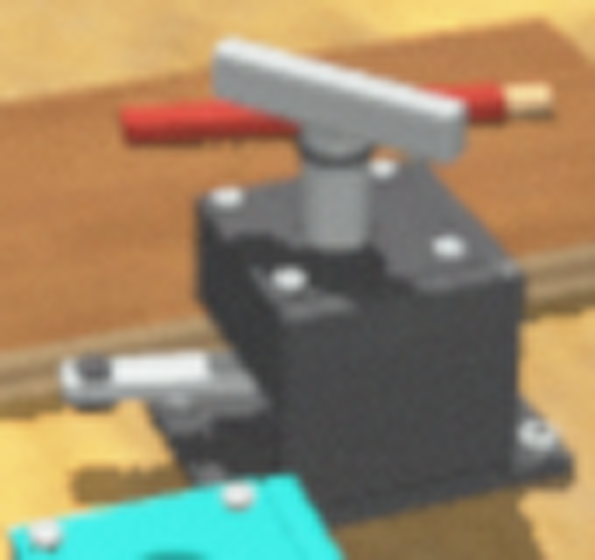

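>>> play_rows:
  series:
    - [[1.71,-4,0,0,0,-2,0],[1.71,-4,0,0,0,-2,0],[1.71,-4,0,0,0,-2,0],[1.71,-4,0,0,0,-2,0],[1.71,-4,0,0,0,-2,0],[1.71,-4,0,0,0,-2,0],[1.71,-4,0,0,0,-2,0],[1.71,-4,0,0,0,-2,0],[1.71,-4,0,0,0,-2,0],[1.71,-4,0,0,0,-2,0],[1.71,-4,0,0,0,-2,0],[1.71,-4,0,0,0,-2,0],[1.71,-4,0,0,0,-2,0],[1.71,-4,0,0,0,-2,0],[1.71,-4,0,0,0,-2,0],[1.71,-4,0,0,0,-2,0],[0,0,0,0,0,0,0],[0,0,0,0,0,0,0]]

```text
clock: 3.05
eef_pos: [545.9, -49.3, 231.2]
tool_rot: [3.142, -0.001, 2.151]
force: [0.1, 0.1, -0.1]
width: 85.8
gripper_force: 0.0
```

>>> play_rows:
  series:
    - [[0.05,-0.1,-3,0,0,-0.7,0],[0,0,-3,0,0,0,0],[0,0,-3,0,0,0,0],[0,0,-2,0,0,0,0],[0,0,-1,0,0,0,0],[0,0,-0.5,0,0,0,0],[0,0,0,0,0,0,0.4],[0,0,0,0,0,0,0.7],[0,0,0,0,0,0,1],[0,0,0,0,0,0,1],[0,0,0,0,0,0,1],[0,0,0,0,0,0,1],[0,0,0,0,0,0,1],[0,0,0,0,0,0,1]]

```text
clock: 4.8
eef_pos: [547.7, -50.9, 107.0]
tool_rot: [3.14, 0.001, 2.138]
force: [0.4, 0.9, 5.5]
width: 18.3
gripper_force: 58.8
```

Run:
```python
from h import *
p,W=cloud("side")
s=ctrl.read_state();print(s["width"],s["force"],s["torque"],s["gripper_force"])
crop(p,270,130,390,230,6.6,"pics/g1.png")
```

```text
18.44118009188901 [0.78293441 1.14166793 5.9183552 ] [ 0.2062089  -0.33698887 -0.04726467] 58.778525590896606
```

View pics/g1.png

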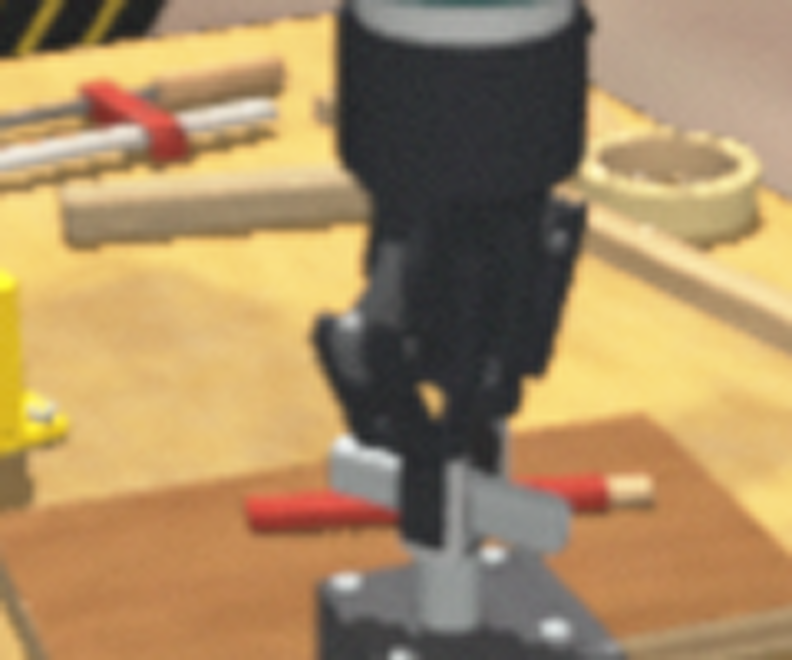

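>>> play_rows:
  series:
    - [[0,0,0,0,0,0,0.4],[0,0,0,0,0,0,0.4],[0,0,0,0,0,0,0.4],[-0.05,0,0.8,0,0,0,0.4],[0,0,0,0,0,0,0.6],[0,0,0,0,0,0,0.8],[0,0,0,0,0,0,1],[0,0,0,0,0,0,1],[0,0,0,0,0,0,1],[0,0,0,0,0,0,1],[0,0,0,0,0,0,1]]

```text
clock: 6.22
eef_pos: [548.4, -50.3, 115.4]
tool_rot: [3.138, 0.002, 2.139]
force: [1.7, 3.3, 4.9]
width: 10.5
gripper_force: 64.9
```

>>> play_rows:
  series:
    - [[0.1,0.1,-0.2,0,0,0,1],[0,0,-0.1,0,0,4,1],[0,0,0,0,0,4,1],[0,0,0,0,0,4,1],[0,0,0,0,0,4,1],[0,0,0,0,0,4,1],[0,0,0,0,0,4,1],[0,0,0,0,0,2,1],[0,0,0,0,0,0,1]]

```text
clock: 7.35
eef_pos: [548.8, -49.6, 111.8]
tool_rot: [3.14, 0.002, 2.592]
force: [4.5, 1.6, 3.5]
width: 10.5
gripper_force: 65.0
```

>>> play_rows:
  series:
    - [[0,0,-0.2,0,0,2,1],[0,0,-0.1,0,0,2,1],[0,0,-0.1,0,0,2,1],[0,0,0,0,0,2,1],[0,0,0,0,0,2,1],[0,0,0,0,0,0,1]]

```text
clock: 8.1
eef_pos: [548.7, -49.2, 107.0]
tool_rot: [3.14, 0.002, 2.768]
force: [6.1, 2.9, -1.6]
width: 10.4
gripper_force: 63.9
```

Run:
```python
from h import *
p,W=cloud("side")
s=ctrl.read_state();print(s["torque"])
crop(p,270,150,390,270,5,"pics/g2.png")
P=W[150:260,290:375].reshape(-1,3);P=P[~np.isnan(P[:,0])]
p,W=cloud("top"); crop(p,325,180,405,260,5,"pics/g3.png")
```

```text
[ 0.59340628 -1.47002507 -0.0115921 ]
```

View pics/g2.png

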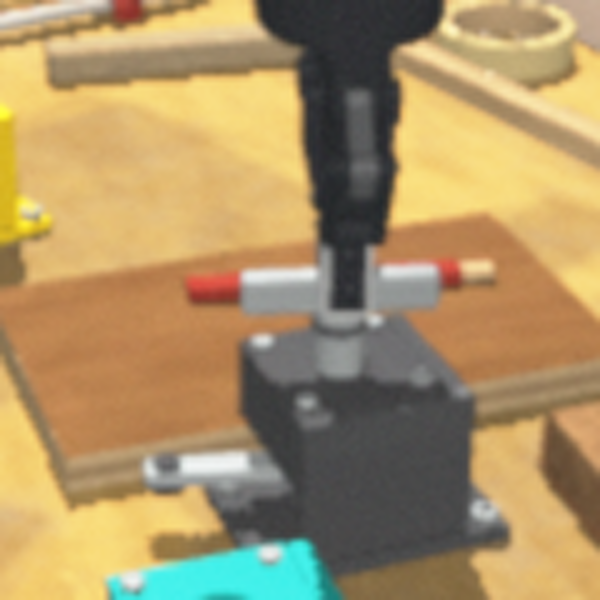

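View pics/g3.png

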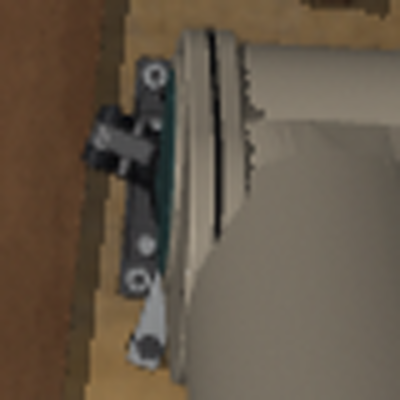

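>>> play_rows:
  series:
    - [[0,0,-0.2,0,0,0,1],[0,0,-0.2,0,0,0,1],[0,0,-0.1,0,0,0,1],[0,0,-0.1,0,0,0,1],[0,0,0,0,0,0,1]]

```text
clock: 8.82
eef_pos: [549.0, -49.5, 102.4]
tool_rot: [3.14, 0.003, 2.767]
force: [3.5, 2.4, 10.5]
width: 10.3
gripper_force: 66.2
```

Run:
```python
from h import *
p,W=cloud("side")
s=ctrl.read_state();print(s["torque"],s["force"])
crop(p,290,180,375,250,7,"pics/g4.png")
P=W[195:240,300:372].reshape(-1,3);P=P[~np.isnan(P[:,0])]
for lo in range(96,140,2):
  Q=P[(P[:,2]>lo)&(P[:,2]<lo+2)&(np.hypot(P[:,0]-547,P[:,1]+50)<48)];print(lo,len(Q),end="; ")
print(get_calibration("side"))
```

```text
[ 0.5710422  -0.83138013 -0.0264162 ] [ 3.91160755  2.14001507 10.9729836 ]
96 17; 98 8; 100 9; 102 23; 104 30; 106 30; 108 29; 110 29; 112 40; 114 30; 116 45; 118 64; 120 11; 122 12; 124 11; 126 8; 128 11; 130 12; 132 9; 134 10; 136 3; 138 8; {'K': array([[386.77408973,   0.        , 321.89117846],
       [  0.        , 386.77408973, 200.86896217],
       [  0.        ,   0.        ,   1.        ]]), 'R': array([[ 0.90444866, -0.4265795 ,  0.00159638],
       [-0.19511286, -0.41700714, -0.88771393],
       [ 0.37934627,  0.8025802 , -0.4603927 ]]), 't': array([-484.9710589 ,  201.13881586,  699.37772755])}
```

View pics/g4.png

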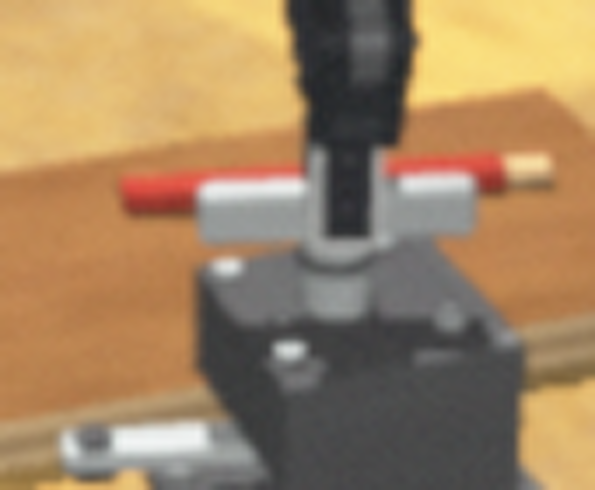

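>>> play_rows:
  series:
    - [[0,0,-0.1,0,0,0,1],[0,0,0,0,0,-5,1],[0,0,0,0,0,-5,1],[0,0,0,0,0,-5,1],[0,0,0,0,0,-5,1],[0,0,0,0,0,-5,1],[0,0,0,0,0,-5,1],[0,0,0,0,0,-5,1],[0,0,0,0,0,-5,1],[0,0,0,0,0,-5,1],[0,0,0,0,0,-5,1],[0,0,0,0,0,-5,1],[0,0,0,0,0,-5,1],[0,0,0,0,0,-5,1],[0,0,0,0,0,-5,1],[0,0,0,0,0,0,1],[0,0,0,0,0,0,1]]

```text
clock: 11.0
eef_pos: [547.7, -49.9, 102.3]
tool_rot: [3.14, -0.001, 1.546]
force: [-0.6, 2.0, 21.5]
width: 10.2
gripper_force: 68.1
```

Run:
```python
from h import *
s=ctrl.read_state();print(s["torque"],s["force"])
```

```text
[0.59827567 0.17573782 0.14814348] [-0.57571432  1.95839124 21.52181628]
```

Now to the stop, gently.

>>> play_rows:
  series:
    - [[0,0,0,0,0,-3,1],[0,0,0,0,0,-3,1],[0,0,0,0,0,-3,1],[0,0,0,0,0,-3,1],[0,0,0,0,0,0,1]]

```text
clock: 11.62
eef_pos: [547.5, -49.7, 102.3]
tool_rot: [3.141, -0.001, 1.336]
force: [-0.9, 2.1, 21.8]
width: 10.4
gripper_force: 68.2
```

Run:
```python
from h import *
s=ctrl.read_state();print(s["torque"],s["force"])
p,W=cloud("side");crop(p,270,180,375,280,6,"pics/g5.png")
```

```text
[0.65473454 0.32061684 0.18626691] [-0.89745261  2.05676414 21.77215871]
```

View pics/g5.png

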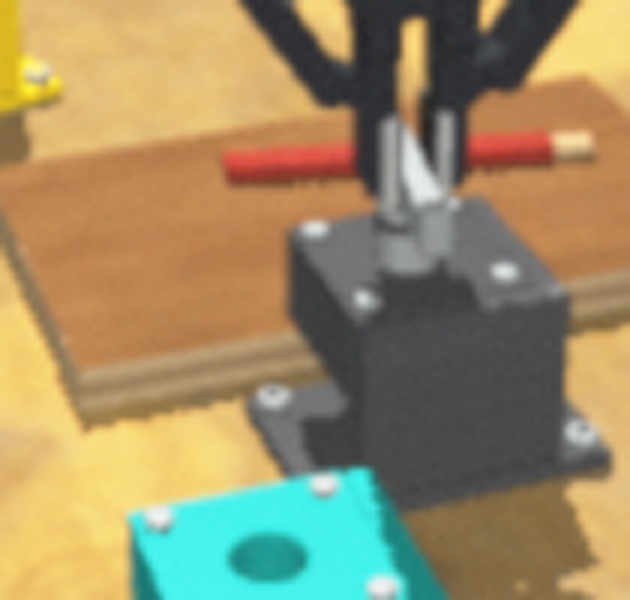

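>>> play_rows:
  series:
    - [[0,0,0,0,0,-3,1],[0,0,0,0,0,-3,1],[0,0,0,0,0,0,1]]

```text
clock: 12.05
eef_pos: [547.5, -49.5, 102.3]
tool_rot: [3.141, -0.002, 1.233]
force: [-0.9, 2.3, 22.1]
width: 10.5
gripper_force: 68.6
```

Run:
```python
from h import *
s=ctrl.read_state();print(s["torque"],s["force"])
```

```text
[0.73625887 0.34571031 0.53948905] [-0.86285904  2.32668771 22.11885661]
```

>>> play_rows:
  series:
    - [[0,0,0,0,0,-3,1],[0,0,0,0,0,0,1]]

```text
clock: 12.3
eef_pos: [547.5, -49.4, 102.3]
tool_rot: [3.141, -0.001, 1.182]
force: [-1.2, 2.4, 21.4]
width: 10.3
gripper_force: 69.5
```

Run:
```python
from h import *
s=ctrl.read_state();print(s["torque"],s["force"],s["tool_rot"])
```

```text
[0.7378559  0.29983546 0.92262836] [-1.19342551  2.41696246 21.37880425] [ 3.14135077e+00 -1.47874753e-03  1.18198577e+00]
```

>>> play_rows:
  series:
    - [[0,0,0.1,0,0,3,1],[0,0,0.05,0,0,3,1],[0,0,0,0,0,0,1],[0,0,0,0,0,0,0.8],[0,0,0,0,0,0,0.6],[0,0,0,0,0,0,0.4],[0,0,0,0,0,0,0.3],[0,0,0,0,0,0,0.3],[0,0,1,0,0,0,0.3],[0,0,2,0,0,0,0.3],[0,0,4,0,0,0,0.3],[0,0,5,0,0,0,0],[0,4,2,0,0,0,0],[0,5,0,0,0,0,0],[0,5,0,0,0,0,0],[0,5,0,0,0,0,0],[0,5,0,0,0,0,0],[0,5,0,0,0,0,0],[0,0,0,0,0,0,0]]

```text
clock: 14.68
eef_pos: [546.0, 246.0, 241.7]
tool_rot: [-3.14, -0.002, 1.291]
force: [0.0, -0.4, 0.5]
width: 85.4
gripper_force: 0.0
```

Run:
```python
from h import *
p,W=cloud("top");crop(p,305,170,405,260,6,"pics/e1.png")
p,W=cloud("side")
P=W[195:250,300:372].reshape(-1,3);P=P[~np.isnan(P[:,0])]
Q=P[(P[:,2]>95)&(np.hypot(P[:,0]-547,P[:,1]+50)<48)];print(fit(Q),np.percentile(Q[:,2],[50,90,95,98]))
```

```text
(210, 'rect', array([545.9, -50.8,  83.2,  17.2,  74.9]), 'mean', array([544.8, -57.3]), 'pca', np.float64(-103.1), 'z', np.float64(117.2)) [117.15377374 119.51101828 119.81544195 120.24699016]
```

View pics/e1.png

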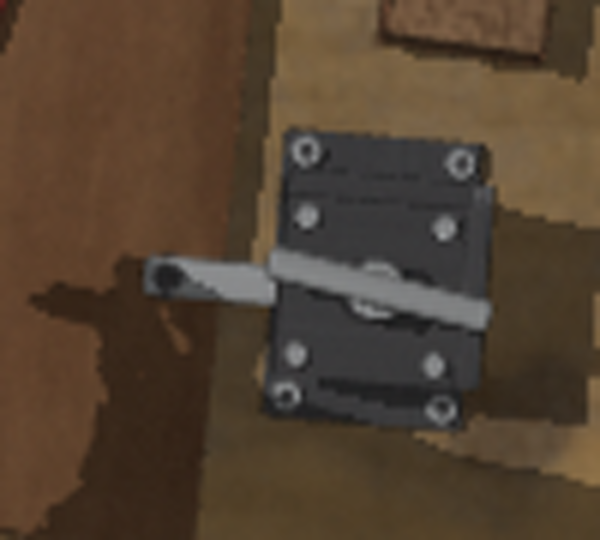

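The finger points at +y over the board, square to the station. The crossbar top is at about 119 mm, so the key is fully down.

```bash
python3 -c "
from cell import *
print(workorder.finish_job())"
```

```text
the job is handed in; nothing more can be done
None
```

I pressed the key into the slot and turned it clockwise to the stop, so the finger now points over the board. The key is fully down and released, and I handed the job in. The hand-in gave no verdict, and I did not re-measure the board, pencil or sanding block at the end.

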